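# Tip the offcut skip into the scrap tray

## Task

Empty the little wheeled skip of aluminium offcuts: set the empty grey tray flat on the bench, square and close up against the front of the skip's dock, under its lip, then lift the skip by its handle so that it tips forward over its wheels and all the offcuts slide into the tray. Lower the skip by hand back onto its legs, without letting it drop, and let go; the tray of offcuts stays where it is, and nothing else on the bench is disturbed.

Things in the scene. Friction and masses are not known exactly. Their poses are not given: they have to be found in the camera images.
- dock: Fixed parking dock of the skip: aluminium plate with two rails, tops 50 mm above the bench. Origin on the bench below the wheel axle; x = the way the skip tips (forward), y along the axle, z up. Front edge at x = +30 mm, rear -205, sides y = +-110. Two wheels, 100 diameter, at y = +-88, are chocked on it and stay put, reaching forward to x = +50 at axle height.
- skip_axle (a point): Middle of the wheel axle, 100 mm above the dock's origin: the line (dock y) about which the skip tips.
- skip (a joint): Tilt of the skip about its axle, rad: 0 = level on its rear legs, grows as the handle is lifted; stop at 1.25. No spring or brake: let go, it falls back. The steel skip, open on top, 140 mm wide, weighs 0.7 to 1.2 kg; lifting takes under 10 N at the handle. The load slides out from about 0.8 to 1.1 rad and may take a second.
- skip_handle (a point): Middle of the skip's handle: straight round bar 16 mm thick, 116 long, along dock y, black rubber. Level, it is 215 behind and 50 above the axle (150 above the bench); it moves on a circle of 221 about the axle, to 320 above the bench. 60 free between bar and rear wall; arms join the bar only at its ends. Rear wall top 174 above the bench when level.
- skip_lip (a point): Middle of the skip's front lip, over which the load slides out; opening 132 mm wide. Level, it is 70 ahead of and 45 above the axle; fully tipped about 65 ahead of the axle and 48 above the bench.
- tray: Empty grey plastic tray, loose, 0.35 kg: 170 mm (its x) x 200 (its y), 40 high; rim 9 thick, 14 deep round the top, to pinch from above; walls 4 thick below the rim. Origin: centre of its underside. At the start a 200 side roughly faces the dock front, which lies to its right. Standing right against the dock front, its origin is at dock x = +115, y = 0.
- offcut0: Offcut of 30 x 30 mm aluminium extrusion, 34 long (its y), about 35 g, lying in the skip. Origin: its centre.
- offcut1: Offcut of 30 x 30 mm aluminium extrusion, 40 long (its y), about 35 g, lying in the skip. Origin: its centre.
- offcut2: Offcut of 30 x 30 mm aluminium extrusion, 36 long (its y), about 35 g, lying in the skip. Origin: its centre.
- offcut3: Offcut of 30 x 30 mm aluminium extrusion, 40 long (its y), about 35 g, lying in the skip. Origin: its centre.
- offcut4: Offcut of 30 x 30 mm aluminium extrusion, 36 long (its y), about 35 g, lying in the skip. Origin: its centre.
- driver: Bystander: screwdriver with black handle, 160 mm long, lying beside the dock; origin in the middle of its underside. Leave alone.
- wrench: Bystander: open-ended wrench, 160 mm long, lying beside the dock on its robot side; origin in the middle of its underside. Leave alone.
- collar: Bystander: dark steel shaft collar, 44 mm diameter, 16 high, lying near the front of the dock; origin centre of its underside. Leave alone.
- coupling: Bystander: aluminium shaft coupling, upright cylinder 32 mm diameter, 42 high, near the front of the dock on the robot's side; origin centre of its underside. Leave alone.
- carriage: Bystander: steel linear-guide carriage, 68 x 44 x 24 mm, on the right; origin centre of its underside. Leave alone.
- oiler: Bystander: white bottle 48 mm diameter, 125 high, at the back or right; origin centre of its underside. Leave alone.
- gearmotor: Bystander: small black upright gear motor on a 60 x 60 mm foot, 128 high, at the back or right; origin centre of its underside. Leave alone.
- screwbin: Bystander: small black bin of screws, 90 x 110 x 45 mm, at the back or right (not the tray); origin centre of its underside. Leave alone.
Things that resemble listed ones, but are neither listed nor needed, are in the scene too. Leave any red or yellow look-alike of the offcut4 alone. Leave any brown look-alike of the offcut1 alone.

How it is judged (in metres and radians):
On the way, in this order (a step that is already met when the one before it is completed fails the run):
1. the tray stands flat on the bench, square to and close up against the front of the dock (x of tray in the frame of dock between 0.1 and 0.145 m and y of tray in the frame of dock between -0.035 and 0.035 m and angle between the x axis of tray and the x axis of dock, either way round below 0.25 rad and height (world z) of tray below 0.005 m and angle between tray's own z axis and vertical below 0.05 rad), for 0.2 s.
2. the skip is tipped forward (over 0.5 rad) and all five offcuts have slid into the tray (value of joint skip above 0.5 rad and x of offcut0 in the frame of tray between -0.075 and 0.075 m and y of offcut0 in the frame of tray between -0.09 and 0.09 m and z of offcut0 in the frame of tray between 0.01 and 0.09 m and x of offcut1 in the frame of tray between -0.075 and 0.075 m and y of offcut1 in the frame of tray between -0.09 and 0.09 m and z of offcut1 in the frame of tray between 0.01 and 0.09 m and x of offcut2 in the frame of tray between -0.075 and 0.075 m and y of offcut2 in the frame of tray between -0.09 and 0.09 m and z of offcut2 in the frame of tray between 0.01 and 0.09 m and x of offcut3 in the frame of tray between -0.075 and 0.075 m and y of offcut3 in the frame of tray between -0.09 and 0.09 m and z of offcut3 in the frame of tray between 0.01 and 0.09 m and x of offcut4 in the frame of tray between -0.075 and 0.075 m and y of offcut4 in the frame of tray between -0.09 and 0.09 m and z of offcut4 in the frame of tray between 0.01 and 0.09 m), for 0.1 s.
At the end, for the whole second after the job is handed in: The skip is level on its legs (tilt under 0.03 rad); the tray stands flat, square (within 0.25 rad) and close up to the dock front (gap under about 30 mm, sideways within 35 mm); all five offcuts lie in it, their centres within its walls, at rest (all of step 1 and value of joint skip below 0.03 rad and x of offcut0 in the frame of tray between -0.075 and 0.075 m and y of offcut0 in the frame of tray between -0.09 and 0.09 m and z of offcut0 in the frame of tray between 0.01 and 0.09 m and x of offcut1 in the frame of tray between -0.075 and 0.075 m and y of offcut1 in the frame of tray between -0.09 and 0.09 m and z of offcut1 in the frame of tray between 0.01 and 0.09 m and x of offcut2 in the frame of tray between -0.075 and 0.075 m and y of offcut2 in the frame of tray between -0.09 and 0.09 m and z of offcut2 in the frame of tray between 0.01 and 0.09 m and x of offcut3 in the frame of tray between -0.075 and 0.075 m and y of offcut3 in the frame of tray between -0.09 and 0.09 m and z of offcut3 in the frame of tray between 0.01 and 0.09 m and x of offcut4 in the frame of tray between -0.075 and 0.075 m and y of offcut4 in the frame of tray between -0.09 and 0.09 m and z of offcut4 in the frame of tray between 0.01 and 0.09 m and linear speed of each of tray, offcut0, offcut1, offcut2, offcut3, offcut4 below 0.02 m/s); the robot touches nothing.
It fails at once if the skip is dropped: it swings down faster than 2 rad/s (velocity of joint skip below -2 rad/s).
It fails at once if the tray is tipped over by more than 0.6 rad (angle between tray's own z axis and vertical above 0.6 rad).
It fails at once if a bystander is shifted by more than 30 mm (distance of any of driver, wrench, collar, coupling, carriage, oiler, gearmotor, screwbin from where it was at the start of the episode above 0.03 m).
It also fails if it takes over 70 s, if anything falls off the work surface, if the arm or the gripper's body presses on something with over 40 N, if the wrist force passes 120 N, or if a joint passes its speed limit or range.

## Robot

A 7-joint arm with a two-finger parallel gripper is mounted at the origin on the work surface. World frame = base frame: x ahead of the robot, y to its left, z up, the work surface at z = 0. Lengths are in mm, angles in rad, forces in N, time in s.
With the tool pointing down it reaches from about 425 to 925 mm from the base axis. Payload 6.8 kg.
Tool frame: the origin (TCP) lies at the very end of the fingers, on their centre line; the grasp point (between the pads) lies 19 mm behind it; z points along the fingers, y is the line along which they close (so a half turn about z gives the same grasp; the last joint's range is limited). The gripper opens to 88 mm and grips with 3 to 60 N. Pads are 20 mm wide; open, the fingers measure 115 mm over their backs; the gripper's body (75 mm by 178 mm) begins 61 mm behind the grasp point.
Start: joints at [1.239, 0.477, 0.022, 1.555, -0.011, 1.109, -0.083], TCP at [149.815, -658.182, 222.664] pointing down, gripper open.
Joint ranges: [-2.96, 2.96], [-0.34, 2.1], [-1.41, 1.46], [0.24, 2.44], [-1.37, 4.51], [0.17, 1.92], [-2.96, 2.96]. Speed limits (rad/s): [2.39, 2.39, 3.14, 3.14, 3.14, 3.14, 3.14].

## Interface

Orientations are given as a 3x3 rotation matrix whose columns are the frame's x, y, z axes.
In Python, from bench import get_state, grab_frame, get_calibration, hand_in gives the robot as it stands.
- The arm moves only by the tool drive_tool, never from a script. Its argument "series" is a list that holds one entry, the list of rows, each a list of 6 numbers: the shift along the tool's x, y, z in m, then the turn, a rotation vector about the tool's x, y, z in rad. A call has 1 to 20 rows; each row shifts and turns the commanded pose from where the row before left it, along the tool's axes as they then stand; what a row does not reach is not made up. A row lasts 1/8 s, in which the tool goes at most 62.5 mm and 10.7 degrees, less where a joint would pass 70% of its speed; a pose out of reach is approached as far as the arm can. A call with a gripper value outside its range is refused whole. "gripper" is the closure in counts, from 0 (fully open) to 255 (shut), set as the call begins (left out, the last holds). The fingers move at their own pace and stop on an object; "newtons" is the grip in N (left out, the last holds). Time passes only in rows, so rows that do not move let the fingers close. It gives the time, the measured TCP pose, the force, the opening and the grip force at its end, in the units of the state.
- get_state(): the state, without advancing time (a new reading comes with each control period).
- grab_frame(name): name is "scene" or "top"; returns the picture (480x640x3 uint8, red, green, blue); there is no depth.
- get_calibration(name): a dict with "camera_matrix" (3x3 intrinsics, pixels), "dist" ([k1, k2, p1, p2, k3] as OpenCV has them; the pictures are not rectified), "rvec" (rotation vector, rad) and "tvec" (3), from world to camera coordinates, as OpenCV has them. Camera axes: x right, y down, z forward; pixel columns grow to the right and rows downward; lengths in mm; the calibration is good to about 2 mm. A picture is of the moment at which its call begins. get_calibration takes no time and is no camera call.
- hand_in(): hands the job in; it is judged then, once.
The state is a dict: "t": time; "qpos": joint angles; "joint_velocities": joint speeds; "tau": joint torques, N m; "tcp_pos": TCP position; "ee_rot": TCP orientation; "wrist_force": force on the tool from outside, world axes, zero at the start; "moment": the same for the moment, N m; "finger_gap": finger opening in mm; "gripper_force": force on a finger pad.
Only numpy, scipy, OpenCV 4.12 (cv2) and the standard library are available. Lean on these libraries where they do the work, as an engineer would, in place of code of your own. Each camera call takes 0.05 s, during which the arm holds its last target. There are 200 camera calls.

## Working session

There is one attempt and no reset: what is moved stays moved. The work goes in short steps, Python scripts to look and compute and a tool call to move; the robot and the scene stay as the last step left them, time stands still between calls to the robot, and variables do not carry over. Pictures are saved under pics/ and viewed, at most 10 in all, crops included, and the job is handed in when it is done.

Besides the shell and the picture viewer there is one more tool, called as name(argument=value, ...) on one line, values as JSON. drive_tool: Moves the arm, as the interface text tells. Its arguments: {"type":"object","properties":{"series":{"type":"array","items":{"type":"array","items":{"type":"array","items":{"type":"number"}}}},"gripper":{"type":"number"},"newtons":{"type":"number"}},"required":["series"]}

```bash
mkdir -p pics
cat > h.py <<'E'
import numpy as np,cv2
from bench import *
def ray(cam,uv):
    c=get_calibration(cam);K=np.array(c["camera_matrix"],float);d=np.array(c["dist"],float)
    R=cv2.Rodrigues(np.array(c["rvec"],float))[0];t=np.array(c["tvec"],float).ravel()
    p=cv2.undistortPoints(np.array(uv,float).reshape(-1,1,2),K,d).reshape(-1,2)
    return -R.T@t,np.c_[p,np.ones(len(p))]@R
def onz(cam,uv,z):
    o,d=ray(cam,uv);return o+d*((z-o[2])/d[:,2])[:,None]
def proj(cam,P):
    c=get_calibration(cam)
    return cv2.projectPoints(np.array(P,float).reshape(-1,1,3),np.array(c["rvec"],float),np.array(c["tvec"],float),np.array(c["camera_matrix"],float),np.array(c["dist"],float))[0].reshape(-1,2)
def save(cam,name):
    f=grab_frame(cam);cv2.imwrite(f"pics/{name}.png",f[:,:,::-1]);return f
E
python3 - <<'E'
from h import *
save("top","t0");save("scene","s0")
for c in("top","scene"):print(c,ray(c,[[320,240]]))
s=get_state();print(s)
E
```

```text
top (array([ 377.91703541,  -49.12363359, 1032.34026699]), array([[ 0.21609465, -0.03842499, -0.97581333]]))
scene (array([1207.09873515,  306.71050896,  763.95365305]), array([[-0.66754713, -0.35298174, -0.65590656]]))
{'t': 0.1, 'qpos': array([ 1.2389171 ,  0.47769512,  0.02233607,  1.55634841, -0.01149008,
        1.10927762, -0.08308752]), 'joint_velocities': array([-0.00049477, -0.00111003,  0.00047318, -0.00349023, -0.00016943,
       -0.00043231,  0.00089525]), 'tau': array([ 4.28972751e-03, -5.84099150e+01,  1.54005133e+00, -2.73315722e+01,
       -5.41619374e-02,  1.30574362e-02,  5.07535628e-05]), 'tcp_pos': array([ 149.66415452, -657.64683816,  221.7955391 ]), 'ee_rot': array([[ 9.75056208e-01,  2.21957580e-01, -4.72285849e-04],
       [ 2.21958050e-01, -9.75055017e-01,  1.52909364e-03],
       [-1.21110763e-04, -1.59577989e-03, -9.99998719e-01]]), 'wrist_force': array([ 0.03416221, -0.01454739, -1.00906881]), 'moment': array([ 0.01322629, -0.06045528,  0.05761888]), 'gripper_force': 0.0, 'finger_gap': 87.95506968833888}
```

View pics/t0.png

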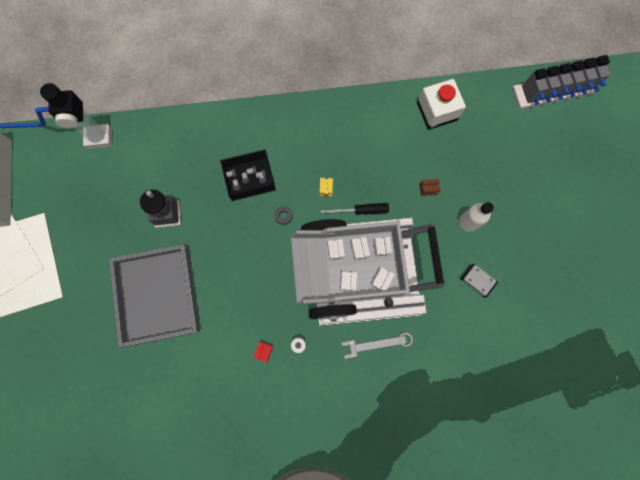

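View pics/s0.png

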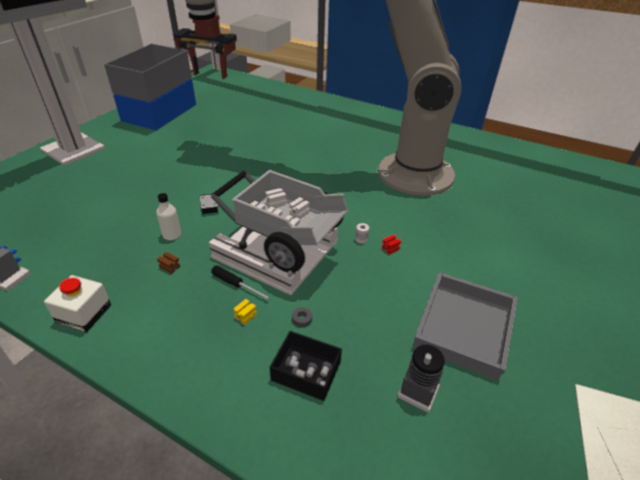

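The top view shows the tray with corners about (110,262), (184,246), (198,330), (120,345). The skip lip is near (296,268) and the handle bar runs (432,228)–(440,287). Forward in dock terms is image left; collar is at (283,215), coupling at (298,345), red look-alike at (263,351).

Run:
```python
from h import *
f=cv2.imread("pics/t0.png")
hsv=cv2.cvtColor(f,cv2.COLOR_BGR2HSV)
m=((hsv[:,:,1]<70)&(hsv[:,:,2]>35)).astype(np.uint8)*255
r=np.zeros_like(m);r[240:360,95:215]=m[240:360,95:215]
r=cv2.morphologyEx(r,cv2.MORPH_OPEN,np.ones((5,5)))
cs=cv2.findContours(r,0,2)[0];c=max(cs,key=cv2.contourArea)
P=onz("top",c.reshape(-1,2),40)[:,:2].astype(np.float32)
print("tray",cv2.minAreaRect(P),cv2.boxPoints(cv2.minAreaRect(P)))
print("handle",onz("top",[[432,228],[440,287]],150))
print("lip",onz("top",[[292,237],[298,302]],145))
for n,p,z in(("collar",(283,215),8),("coupl",(298,345),42),("red",(263,351),15),("bin",(248,176),45),("motor",(153,197),128),("motorfoot",(166,212),0),("yellow",(326,187),15),("driver",(355,210),10),("wr",(378,345),3),("carr",(480,280),24),("oil",(487,208),125)):print(n,onz("top",[p],z)[0].round())
cv2.imwrite("pics/z.png",cv2.resize(f[195:335,280:465],None,fx=4.2,fy=4.2,interpolation=2))
```

```text
tray ((520.7401123046875, 292.96270751953125), (203.09547424316406, 178.3575439453125), 4.339683532714844) [[412.7354  374.20175]
 [426.23163 196.35556]
 [628.7448  211.72366]
 [615.2486  389.56985]]
handle [[ 570.41408185 -312.67618193  150.        ]
 [ 450.10077672 -307.22259464  150.        ]]
lip [[587.57872132 -28.18864311 145.        ]
 [455.06043137 -25.31336985 145.        ]]
collar [676. -10.   8.]
coupl [372. -12.  42.]
red [369.  67.  15.]
bin [769.  60.  45.]
motor [713. 254. 128.]
motorfoot [720. 268.   0.]
yellow [ 730. -120.   15.]
driver [ 667. -181.   10.]
wr [ 350. -189.    3.]
carr [ 465. -436.   24.]
oil [ 605. -442.  125.]
```

View pics/z.png

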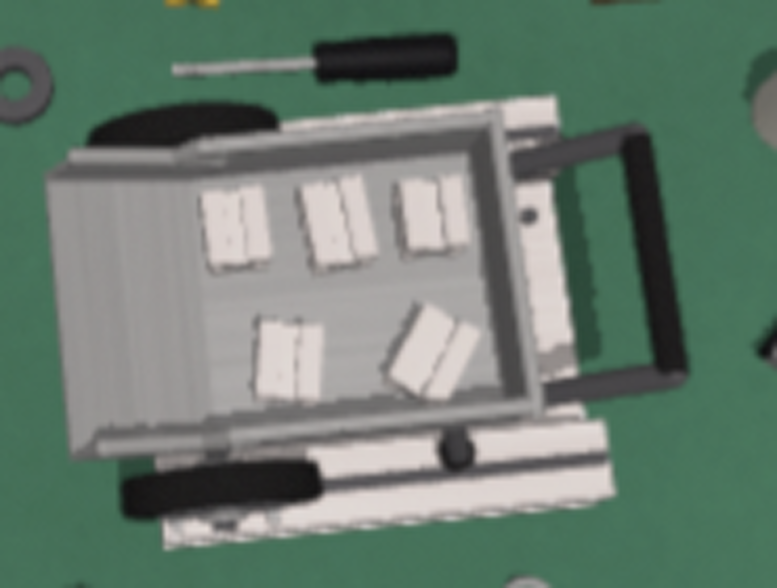

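The crop refines the bar to (431,228)–(440,284) px and the lip to (291,237)–(298,303). That puts the dock origin near (518,-96), with forward about (0.035,1). I will pinch the tray's far rim and slide the tray to the dock.

drive_tool(series=[[[0, 0, 0, 0, 0, 0.1475], [0.039, -0.028, -0.002, 0, 0, 0], [0.039, -0.028, -0.002, 0, 0, 0], [0.039, -0.028, -0.002, 0, 0, 0], [0.039, -0.028, -0.002, 0, 0, 0], [0.039, -0.028, -0.002, 0, 0, 0], [0.039, -0.028, -0.002, 0, 0, 0], [0.039, -0.028, -0.002, 0, 0, 0], [0.039, -0.028, -0.002, 0, 0, 0], [0.039, -0.028, -0.002, 0, 0, 0], [0.039, -0.028, -0.002, 0, 0, 0], [0.004, -0.052, 0, 0, 0, 0], [0.004, -0.052, 0, 0, 0, 0], [0.004, -0.052, 0, 0, 0, 0], [0.004, -0.052, 0, 0, 0, 0], [0.004, -0.052, 0, 0, 0, 0], [0.004, -0.052, 0, 0, 0, 0], [0.004, -0.052, 0, 0, 0, 0], [0.004, -0.052, 0, 0, 0, 0], [0.004, -0.052, 0, 0, 0, 0]]], gripper=0)

```text
t: 2.6
tcp_pos: [517.2, 121.6, 242.5]
ee_rot: [[0.997, 0.076, -0.0], [0.076, -0.997, -0.0], [-0.0, 0.0, -1.0]]
wrist_force: [1.0, -0.4, -0.1]
finger_gap: 88.3
gripper_force: 0.0
```

drive_tool(series=[[[0.003, -0.05, 0, 0, 0, 0], [0.003, -0.05, 0, 0, 0, 0], [0.003, -0.05, 0, 0, 0, 0], [0.003, -0.05, 0, 0, 0, 0], [0.003, -0.05, 0.02, 0, 0, 0], [0, 0, 0.045, 0, 0, 0], [0, 0, 0.045, 0, 0, 0], [0, 0, 0.03, 0, 0, 0], [0, 0, 0, 0, 0, 0]]])

```text
t: 3.72
tcp_pos: [511.8, 369.0, 99.9]
ee_rot: [[0.997, 0.076, -0.005], [0.076, -0.997, -0.004], [-0.005, 0.003, -1.0]]
wrist_force: [-0.4, -0.1, -0.3]
finger_gap: 87.8
gripper_force: 0.0
```

Run:
```python
from h import *
f=save("top","t1")
cv2.imwrite("pics/t1c.png",cv2.resize(f[215:365,70:250],None,fx=4,fy=4,interpolation=2)[:,:,::-1])
print(get_state()["tcp_pos"], proj("top",[get_state()["tcp_pos"],[514.6,373,40]]))
```

```text
[512.96772266 370.14452913 102.01885458] [[105.36438341 299.41085042]
 [116.99335635 301.32612811]]
```

View pics/t1c.png

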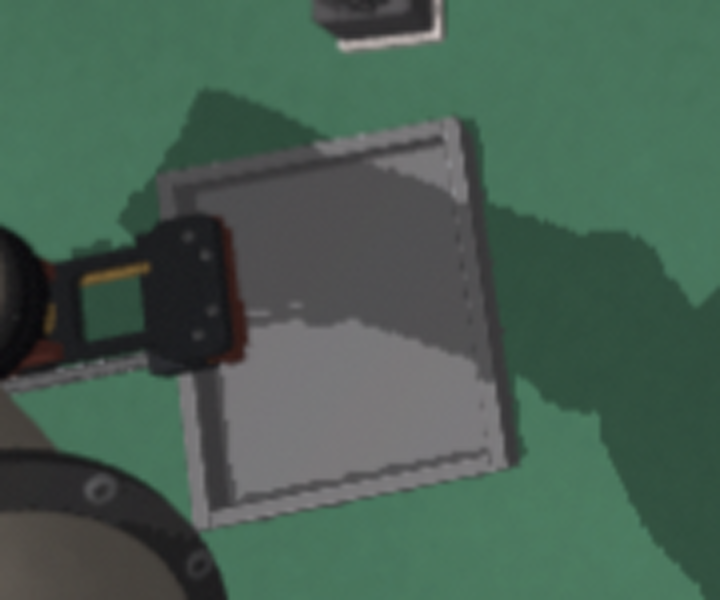

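The crop shows the open fingers straddling the far rim (mid rim at about px (117,302)). Next is descending and closing.

drive_tool(series=[[[0, 0, 0.03, 0, 0, 0], [0, 0, 0.03, 0, 0, 0], [0, 0, 0.015, 0, 0, 0], [0, 0, 0.008, 0, 0, 0], [0, 0, 0, 0, 0, 0]]])

```text
t: 4.4
tcp_pos: [513.8, 370.9, 20.2]
ee_rot: [[0.997, 0.076, 0.001], [0.076, -0.997, 0.0], [0.001, -0.0, -1.0]]
wrist_force: [0.1, -0.2, -0.3]
finger_gap: 87.8
gripper_force: 0.0
```

drive_tool(series=[[[0, 0, 0, 0, 0, 0], [0, 0, 0, 0, 0, 0], [0, 0, 0, 0, 0, 0], [0, 0, 0, 0, 0, 0], [0, 0, 0, 0, 0, 0], [0, 0, 0, 0, 0, 0], [0, 0, 0, 0, 0, 0], [0, 0, 0, 0, 0, 0]]], gripper=255, newtons=25)

```text
t: 5.4
tcp_pos: [513.3, 371.1, 19.7]
ee_rot: [[0.997, 0.077, 0.0], [0.077, -0.997, 0.001], [0.0, -0.001, -1.0]]
wrist_force: [0.4, 1.9, -1.3]
finger_gap: 11.7
gripper_force: 0.7
```

drive_tool(series=[[[0, 0, 0, 0, 0, 0], [0, 0, 0, 0, 0, 0], [0, 0, 0, 0, 0, 0.056], [0, 0, 0, 0, 0, 0.056], [0.001, 0.012, 0, 0, 0, 0], [0.002, 0.024, 0, 0, 0, 0], [0.002, 0.024, 0, 0, 0, 0], [0.002, 0.024, 0, 0, 0, 0], [0.002, 0.024, 0, 0, 0, 0], [0.002, 0.024, 0, 0, 0, 0], [0.002, 0.024, 0, 0, 0, 0], [0.002, 0.024, 0, 0, 0, 0], [0.002, 0.024, 0, 0, 0, 0], [0.002, 0.024, 0, 0, 0, 0], [0.002, 0.012, 0, 0, 0, 0], [0, 0, 0, 0, 0, 0]]])

```text
t: 7.4
tcp_pos: [525.8, 127.2, 19.6]
ee_rot: [[0.999, -0.038, -0.001], [-0.038, -0.999, -0.002], [-0.001, 0.002, -1.0]]
wrist_force: [0.5, -2.4, 0.2]
finger_gap: 8.7
gripper_force: 25.0
```

Run:
```python
from h import *
f=save("top","t2")
cv2.imwrite("pics/t2c.png",cv2.resize(f[195:365,170:350],None,fx=3.5,fy=3.5,interpolation=2)[:,:,::-1])
```

```text
(no output)
```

View pics/t2c.png

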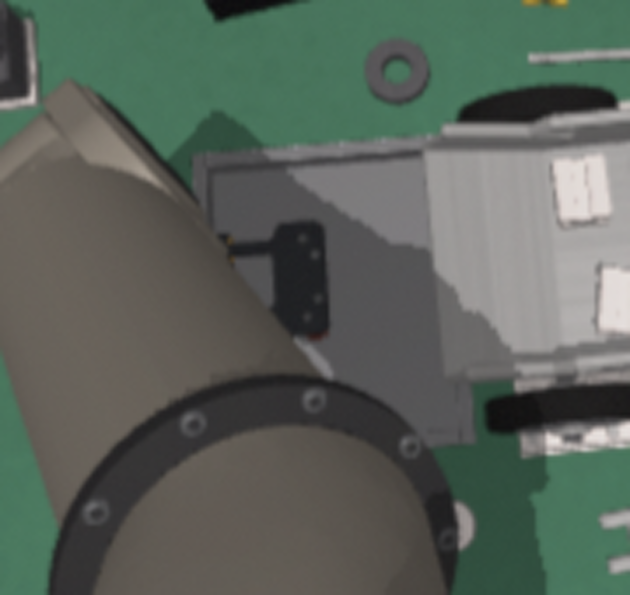

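The tray is square to the skip and partly under the lip. Its near front corner is at crop (472,442), roughly 20–25 mm short of the dock edge at crop x≈520.

Run:
```python
from h import *
f=lambda x,y:[170+x/3.5,195+y/3.5]
print(onz("top",[f(472,442),f(195,155)],40),onz("top",[f(520,455),f(520,430)],50))
print(onz("top",[[280+165/4.2,195+548/4.2],[280+615/4.2,195+495/4.2]],0),onz("top",[[280+165/4.2,195+525/4.2],[280+615/4.2,195+475/4.2]],50))
```

```text
[[420.60590226 -32.62951001  40.        ]
 [625.40901572 124.59962119  40.        ]] [[408.70629338 -61.33995311  50.        ]
 [423.85354673 -63.22422072  50.        ]]
[[ 409.01941113  -63.44282152    0.        ]
 [ 407.78276472 -309.79659599    0.        ]] [[ 419.11069813  -64.1960624    50.        ]
 [ 416.45695129 -298.96081495   50.        ]]
```

drive_tool(series=[[[0, 0.01, 0, 0, 0, 0], [0, 0.01, 0, 0, 0, 0], [0, 0.005, 0, 0, 0, 0], [0, 0, 0, 0, 0, 0]]])

```text
t: 7.95
tcp_pos: [525.0, 104.0, 19.6]
ee_rot: [[0.999, -0.036, -0.0], [-0.036, -0.999, -0.001], [-0.0, 0.001, -1.0]]
wrist_force: [0.4, -1.5, -0.2]
finger_gap: 9.0
gripper_force: 25.0
```

drive_tool(series=[[[0, 0, 0, 0, 0, 0], [0, 0, 0, 0, 0, 0], [0, 0, 0, 0, 0, 0]]], gripper=110)

```text
t: 8.32
tcp_pos: [525.0, 105.1, 19.7]
ee_rot: [[0.999, -0.035, -0.0], [-0.035, -0.999, 0.0], [-0.0, -0.0, -1.0]]
wrist_force: [-0.0, 0.8, 0.6]
finger_gap: 35.5
gripper_force: 0.0
```

The tray is released. I will rise, travel back above the handle and tilt the tool.

drive_tool(series=[[[0, 0, -0.02, 0, 0, 0], [0, 0, -0.05, 0, 0, 0], [0, 0, -0.06, 0, 0, 0], [0, 0, -0.06, 0, 0, 0], [0, 0, -0.06, 0, 0, 0], [0, 0.045, 0, 0, 0, 0], [0, 0.045, 0, 0, 0, 0], [0, 0.045, 0, 0, 0, 0], [0, 0.045, 0, 0, 0, 0], [0, 0.046, 0, 0, 0, 0], [0, 0.046, 0, 0, 0, 0], [0, 0.046, 0, 0, 0, 0], [0, 0.046, 0, 0, 0, 0], [0, 0.045, 0, 0, 0, 0], [0, 0.045, 0, 0, 0, 0], [0, 0, 0, 0.166, 0, 0], [0, 0, 0, 0.167, 0, 0], [0, 0, 0, 0.167, 0, 0], [0, 0, 0, 0, 0, 0]]])

```text
t: 10.7
tcp_pos: [506.8, -351.9, 266.6]
ee_rot: [[0.999, -0.038, 0.016], [-0.041, -0.876, 0.48], [-0.004, -0.48, -0.877]]
wrist_force: [-0.2, 0.4, -0.4]
finger_gap: 50.1
gripper_force: 0.0
```

Run:
```python
from h import *
f=save("top","t3");s=save("scene","s3")
cv2.imwrite("pics/t3c.png",np.vstack([cv2.resize(f[190:370,190:480],None,fx=2,fy=2,interpolation=2),cv2.resize(s[150:320,160:450],None,fx=2,fy=2)[:240]])[:600,:,::-1])
st=get_state();print(st["tcp_pos"],st["qpos"],st["ee_rot"].round(3))
hsv=cv2.cvtColor(f,cv2.COLOR_RGB2HSV)
```

```text
[ 509.04293762 -348.22637034  269.34437655] [ 0.8538275   0.55278653 -0.23034272  1.42398582 -0.28553997  1.47518355
 -0.8963782 ] [[ 0.999 -0.031  0.017]
 [-0.035 -0.878  0.478]
 [-0.    -0.478 -0.878]]
```

View pics/t3c.png

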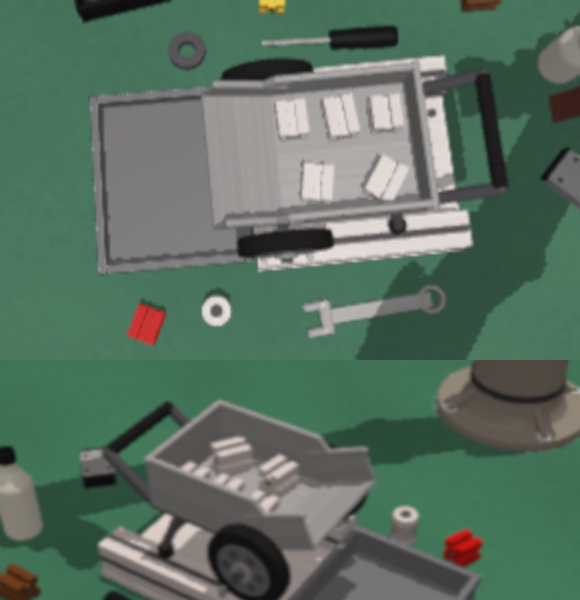

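The tray sits snug under the lip and square to the dock, with its rear corners at crop (93,97) and (103,271). The handle bar is where expected, crop (485,75)–(499,187). Now approaching the bar.

drive_tool(series=[[[0, 0.024, 0, 0, 0, 0], [0, 0, 0.04, 0, 0, 0], [0, 0, 0.04, 0, 0, 0], [0, 0, 0.03, 0, 0, 0], [0, 0, 0.02, 0, 0, 0], [0, 0, 0.012, 0, 0, 0], [0, 0, 0, 0, 0, 0]]])

```text
t: 11.68
tcp_pos: [510.5, -301.3, 133.4]
ee_rot: [[0.999, -0.03, 0.016], [-0.034, -0.877, 0.479], [-0.0, -0.479, -0.878]]
wrist_force: [-0.3, -0.4, -0.5]
finger_gap: 49.8
gripper_force: 0.0
```

Run:
```python
from h import *
s=save("scene","s4")
st=get_state();p=proj("scene",[st["tcp_pos"],st["tcp_pos"]-19*st["ee_rot"][:,2]]);print(st["tcp_pos"],st["wrist_force"],p)
cv2.imwrite("pics/s4c.png",cv2.resize(s[80:230,150:350],None,fx=4,fy=4,interpolation=2)[:,:,::-1])
```

```text
[ 510.75410198 -302.11566899  133.91312284] [ 0.05899678 -0.13977576 -0.26129602] [[234.34903057 190.05457013]
 [230.72301676 183.17231662]]
```

View pics/s4c.png

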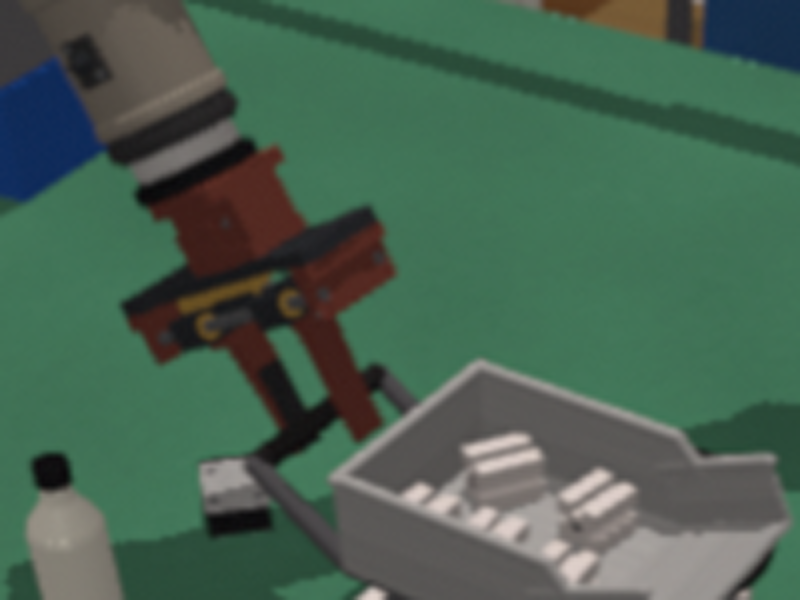

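The bar lies between the fingers near crop (310,430). Closing now.

drive_tool(series=[[[0, 0, 0, 0, 0, 0], [0, 0, 0, 0, 0, 0], [0, 0, 0, 0, 0, 0], [0, 0, 0, 0, 0, 0], [0, 0, 0, 0, 0, 0], [0, 0, 0, 0, 0, 0], [0, 0, 0, 0, 0, 0]]], gripper=255, newtons=40)

```text
t: 12.6
tcp_pos: [510.6, -300.6, 134.4]
ee_rot: [[0.999, -0.03, 0.017], [-0.034, -0.876, 0.481], [0.0, -0.481, -0.877]]
wrist_force: [-0.7, 1.9, 5.1]
finger_gap: 14.9
gripper_force: 40.0
```

Run:
```python
from h import *
st=get_state();print(st["wrist_force"],st["qpos"])
# per-step move for dth in tool frame: tool turns with the skip (neg. about tool x), tool pitch a0=.5
def path(dth,n,ratio,a):
    th=0;out=[]
    for i in range(n):
        pos=lambda t,al:np.array([-221*np.cos(.2285+t)+19*np.sin(al),221*np.sin(.2285+t)-19*np.cos(al)]) # fwd,up of TCP
        p0=pos(th,a);p1=pos(th+dth,a-ratio*dth);d=p1-p0
        y=np.array([-np.cos(a),-np.sin(a)]);z=np.array([np.sin(a),-np.cos(a)])
        out.append([round(d@y/1000,4),round(d@z/1000,4),round(-ratio*dth,4)]);th+=dth;a-=ratio*dth
    return out
for r in (1,.85):print(path(.06,20,r,.5)[::5],path(-.06,1,r,.5-1.2*r))
```

```text
[-0.7159925   1.92349038  5.08903189] [ 0.822886    0.63532255 -0.25112175  1.61921318 -0.29154889  1.19635251
 -0.85892058]
[[np.float64(-0.008), np.float64(-0.0097), -0.06], [np.float64(-0.008), np.float64(-0.0097), -0.06], [np.float64(-0.008), np.float64(-0.0097), -0.06], [np.float64(-0.008), np.float64(-0.0097), -0.06]] [[np.float64(-0.0075), np.float64(0.0116), 0.06]]
[[np.float64(-0.0082), np.float64(-0.0096), -0.051], [np.float64(-0.0086), np.float64(-0.0092), -0.051], [np.float64(-0.009), np.float64(-0.0088), -0.051], [np.float64(-0.0094), np.float64(-0.0083), -0.051]] [[np.float64(-0.0052), np.float64(0.0126), 0.051]]
```

drive_tool(series=[[[0, -0.008, -0.0097, -0.06, 0, 0], [0, -0.008, -0.0097, -0.06, 0, 0], [0, -0.008, -0.0097, -0.06, 0, 0], [0, -0.008, -0.0097, -0.06, 0, 0], [0, -0.008, -0.0097, -0.06, 0, 0], [0, -0.008, -0.0097, -0.06, 0, 0]]])

```text
t: 13.35
tcp_pos: [511.0, -276.0, 204.1]
ee_rot: [[0.999, -0.035, 0.004], [-0.035, -0.99, 0.139], [-0.001, -0.139, -0.99]]
wrist_force: [-0.8, 1.1, -4.1]
finger_gap: 15.0
gripper_force: 40.0
```

drive_tool(series=[[[0, -0.008, -0.0097, -0.06, 0, 0], [0, -0.008, -0.0097, -0.06, 0, 0], [0, -0.008, -0.0097, -0.06, 0, 0], [0, -0.008, -0.0097, -0.06, 0, 0], [0, -0.008, -0.0097, -0.06, 0, 0], [0, -0.008, -0.0097, -0.06, 0, 0], [0, -0.008, -0.0097, -0.06, 0, 0], [0, 0, 0, 0, 0, 0]]])

```text
t: 14.35
tcp_pos: [512.2, -217.3, 269.5]
ee_rot: [[0.999, -0.032, -0.012], [-0.034, -0.96, -0.277], [-0.003, 0.277, -0.961]]
wrist_force: [-4.7, 0.4, 0.5]
finger_gap: 15.0
gripper_force: 40.0
```

drive_tool(series=[[[0, -0.008, -0.0097, -0.06, 0, 0], [0, -0.004, -0.0048, -0.03, 0, 0], [0, -0.004, -0.0048, -0.03, 0, 0], [0, -0.004, -0.0048, -0.03, 0, 0], [0, -0.004, -0.0048, -0.03, 0, 0], [0, -0.004, -0.0048, -0.03, 0, 0], [0, -0.004, -0.0048, -0.03, 0, 0], [0, -0.004, -0.0048, -0.03, 0, 0], [0, 0, 0, 0, 0, 0], [0, 0, 0, 0, 0, 0]]])

```text
t: 15.6
tcp_pos: [513.0, -169.9, 295.5]
ee_rot: [[0.999, -0.031, -0.023], [-0.039, -0.851, -0.523], [-0.004, 0.524, -0.852]]
wrist_force: [-7.8, -0.6, 4.4]
finger_gap: 15.4
gripper_force: 39.9
```

drive_tool(series=[[[0, -0.004, -0.0048, -0.03, 0, 0], [0, -0.004, -0.0048, -0.03, 0, 0], [0, -0.004, -0.0048, -0.03, 0, 0], [0, -0.004, -0.0048, -0.03, 0, 0], [0, 0, 0, 0, 0, 0], [0, 0, 0, 0, 0, 0], [0, 0, 0, 0, 0, 0], [0, 0, 0, 0, 0, 0], [0, 0, 0, 0, 0, 0], [0, 0, 0, 0, 0, 0]]])

```text
t: 16.85
tcp_pos: [513.4, -146.5, 303.0]
ee_rot: [[0.999, -0.029, -0.028], [-0.04, -0.782, -0.623], [-0.004, 0.623, -0.782]]
wrist_force: [-11.1, 0.2, 7.8]
finger_gap: 15.2
gripper_force: 39.9
```

Run:
```python
from h import *
f=save("top","t5");s=save("scene","s5")
a=cv2.resize(f[190:370,190:480],None,fx=2,fy=1.6,interpolation=2);b=cv2.resize(s[120:390,190:530],(580,300))
cv2.imwrite("pics/t5c.png",np.vstack([a,b])[:,:,::-1])
```

```text
(no output)
```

View pics/t5c.png

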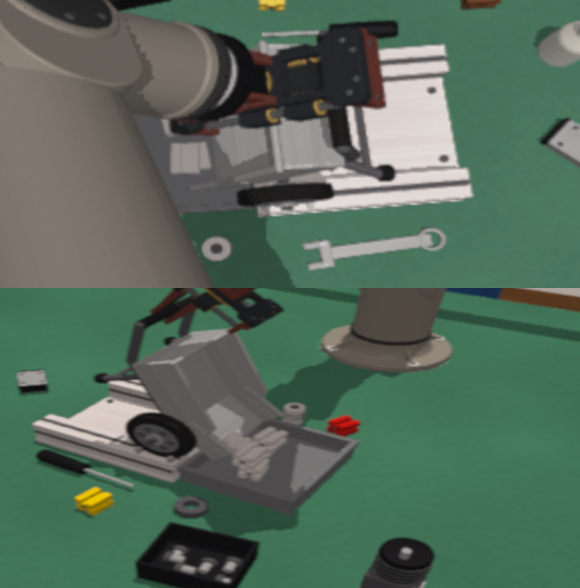

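All offcuts appear to have slid to the tray's dock end, at scene-crop (260,450). I will zoom to count them and check whether any still rest in the skip.

Run:
```python
from h import *
s=cv2.imread("pics/s5.png")
cv2.imwrite("pics/s5c.png",cv2.resize(s[240:350,290:410],None,fx=5,fy=5,interpolation=2))
for x in (40,65,100):
  o=np.array([518.5,-96,0])+np.array([.035,.999,0])*x
  print(x,proj("scene",[o+[-66,0,48],o+[66,0,48]]).round())
```

```text
40 [[333. 237.]
 [306. 270.]]
65 [[342. 241.]
 [315. 275.]]
100 [[355. 246.]
 [329. 281.]]
```

View pics/s5c.png

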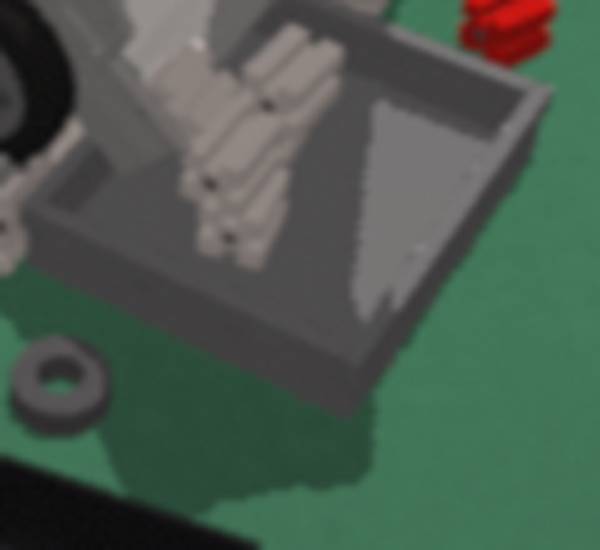

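At least four offcuts are clearly in the tray, and one at crop (180,80) seems to lean at the lip. I will tip fully, rock gently and let things settle.

drive_tool(series=[[[0, -0.004, -0.005, -0.03, 0, 0], [0, -0.004, -0.005, -0.03, 0, 0], [0, 0, 0, 0, 0, 0], [0, 0, 0, 0, 0, 0], [0, 0.0074, 0.0102, 0.06, 0, 0], [0, 0.0074, 0.0102, 0.06, 0, 0], [0, -0.008, -0.0097, -0.06, 0, 0], [0, -0.008, -0.0097, -0.06, 0, 0], [0, 0, 0, 0, 0, 0], [0, 0, 0, 0, 0, 0], [0, 0, 0, 0, 0, 0], [0, 0, 0, 0, 0, 0]]])

```text
t: 18.45
tcp_pos: [513.6, -134.8, 305.9]
ee_rot: [[0.999, -0.028, -0.031], [-0.041, -0.742, -0.669], [-0.004, 0.67, -0.742]]
wrist_force: [-10.2, -1.4, 7.5]
finger_gap: 15.1
gripper_force: 39.9
```

Run:
```python
from h import *
s=save("scene","s6");p=cv2.imread("pics/s5.png")[:,:,::-1]
print(get_state()["wrist_force"])
def blobs(f):
    g=cv2.cvtColor(f,cv2.COLOR_RGB2GRAY)[240:300,315:365].astype(int)
    return g
d=abs(blobs(s)-blobs(p));print((d>25).sum())
ys,xs=np.nonzero(d>25)
if len(xs):print(xs.min()+315,xs.max()+315,ys.min()+240,ys.max()+240)
```

```text
[-9.85463065 -1.64451252  7.19334072]
136
315 364 242 299
```

drive_tool(series=[[[0, 0.0074, 0.0102, 0.06, 0, 0], [0, 0.0074, 0.0102, 0.06, 0, 0], [0, 0.0074, 0.0102, 0.06, 0, 0], [0, 0.0074, 0.0102, 0.06, 0, 0], [0, 0.0074, 0.0102, 0.06, 0, 0], [0, 0.0074, 0.0102, 0.06, 0, 0], [0, 0.0074, 0.0102, 0.06, 0, 0], [0, 0.0074, 0.0102, 0.06, 0, 0], [0, 0.0074, 0.0102, 0.06, 0, 0], [0, 0.0074, 0.0102, 0.06, 0, 0], [0, 0, 0, 0, 0, 0]]])

```text
t: 19.88
tcp_pos: [511.4, -244.7, 246.3]
ee_rot: [[0.999, -0.039, -0.007], [-0.039, -0.991, -0.13], [-0.002, 0.131, -0.991]]
wrist_force: [-1.0, -3.7, -1.1]
finger_gap: 15.5
gripper_force: 39.9
```

Run:
```python
from h import *
f=save("top","t7");s=save("scene","s7")
a=cv2.resize(f[210:330,220:420],(500,300));b=cv2.resize(s[180:300,240:440],(500,300),interpolation=2)
cv2.imwrite("pics/t7c.png",np.vstack([a,b])[:,:,::-1])
```

View pics/t7c.png

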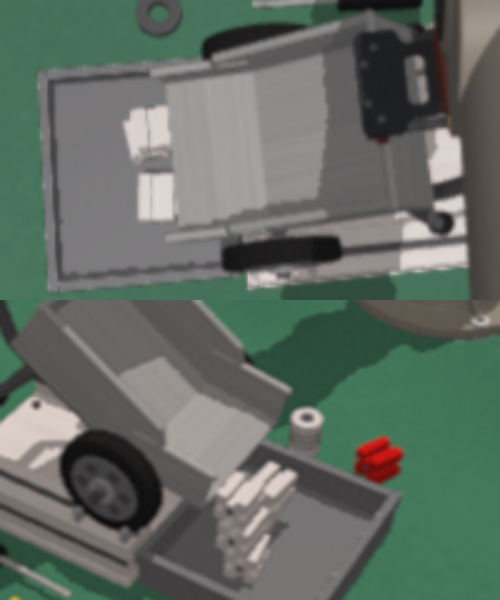

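The skip is empty at about 0.6 rad, and the offcuts are heaped in the tray at the lip: scene-crop (245,525), top-crop (150,165). Lowering the rest of the way.

drive_tool(series=[[[0, 0.0074, 0.0102, 0.06, 0, 0], [0, 0.0074, 0.0102, 0.06, 0, 0], [0, 0.0074, 0.0102, 0.06, 0, 0], [0, 0.0074, 0.0102, 0.06, 0, 0], [0, 0.0074, 0.0102, 0.06, 0, 0], [0, 0.0074, 0.0102, 0.06, 0, 0], [0, 0.0074, 0.0102, 0.06, 0, 0], [0, 0.0074, 0.0102, 0.06, 0, 0], [0, 0.0038, 0.005, 0.03, 0, 0], [0, 0.0038, 0.005, 0.03, 0, 0], [0, 0.0038, 0.005, 0.03, 0, 0], [0, 0, 0, 0, 0, 0], [0, 0, 0, 0, 0, 0]]])

```text
t: 21.6
tcp_pos: [510.5, -299.2, 144.0]
ee_rot: [[0.999, -0.032, 0.015], [-0.035, -0.904, 0.425], [-0.0, -0.425, -0.905]]
wrist_force: [-2.7, -3.7, -5.2]
finger_gap: 15.0
gripper_force: 39.9
```

drive_tool(series=[[[0, 0.002, 0.0025, 0.015, 0, 0], [0, 0.002, 0.0025, 0.015, 0, 0], [0, 0.002, 0.0025, 0.015, 0, 0], [0, 0.0013, 0.0017, 0.01, 0, 0], [0, 0, 0, 0, 0, 0], [0, 0, 0, 0, 0, 0]]])

```text
t: 22.35
tcp_pos: [510.8, -300.7, 134.5]
ee_rot: [[0.999, -0.03, 0.017], [-0.034, -0.878, 0.477], [0.001, -0.478, -0.879]]
wrist_force: [-7.9, 0.3, 8.6]
finger_gap: 14.9
gripper_force: 40.1
```

The skip is back on its legs, with 8.6 N upward on the tool. Releasing and backing off along the fingers.

drive_tool(series=[[[0, 0, 0, 0, 0, 0], [0, 0, 0, 0, 0, 0], [0, 0, 0, 0, 0, 0], [0, 0, 0, 0, 0, 0], [0, 0, 0, 0, 0, 0], [0, 0, 0, 0, 0, 0]]], gripper=110)

```text
t: 23.1
tcp_pos: [510.5, -301.7, 132.3]
ee_rot: [[0.999, -0.031, 0.017], [-0.036, -0.879, 0.475], [-0.0, -0.475, -0.88]]
wrist_force: [0.5, 0.5, 0.4]
finger_gap: 50.0
gripper_force: 0.0
```

drive_tool(series=[[[0, 0, -0.015, 0, 0, 0], [0, 0, -0.03, 0, 0, 0], [0, 0, -0.04, 0, 0, 0], [0, 0, -0.04, 0, 0, 0], [0, 0, -0.04, 0, 0, 0], [0, 0, 0, 0, 0, 0], [0, 0, 0, 0, 0, 0], [0, 0, 0, 0, 0, 0]]])

```text
t: 24.1
tcp_pos: [507.3, -379.1, 276.6]
ee_rot: [[0.999, -0.031, 0.015], [-0.035, -0.879, 0.476], [-0.001, -0.476, -0.879]]
wrist_force: [-0.1, -0.1, -0.4]
finger_gap: 50.0
gripper_force: 0.0
```

Run:
```python
from h import *
f=save("top","t8");st=get_state();print(st["tcp_pos"],st["wrist_force"])
ref=cv2.imread("pics/t3.png")[:,:,::-1]
g=cv2.cvtColor(f,cv2.COLOR_RGB2GRAY);r=cv2.cvtColor(ref,cv2.COLOR_RGB2GRAY)
# skip level? & bystanders/tray: diff against picture before tipping
m=(cv2.absdiff(g,r)>40).astype(np.uint8)
n,l,S,C=cv2.connectedComponentsWithStats(m)
print([(S[i].tolist()) for i in range(1,n) if S[i][4]>15])
# bright offcuts in tray region (px 238..300, rows 235..325)
hsv=cv2.cvtColor(f,cv2.COLOR_RGB2HSV)
w=((hsv[:,:,2]>190)&(hsv[:,:,1]<50)).astype(np.uint8);w[:,:238]=0;w[:,440:]=0;w[:236]=0;w[310:]=0
n,l,S,C=cv2.connectedComponentsWithStats(w)
for i in range(1,n):
    if S[i][4]>8:print(S[i].tolist(),onz("top",[C[i]],30)[0].round())
# tray rear rim
print(onz("top",[[238.5,238.5],[241.5,325.5]],40))
```

```text
[ 507.40661435 -379.09600642  276.59677748] [ 0.38689972  0.64193617 -1.0089677 ]
[[613, 162, 26, 15, 153], [579, 180, 38, 58, 794], [557, 193, 13, 12, 100], [546, 196, 7, 9, 48], [569, 196, 21, 42, 219], [617, 196, 7, 19, 57], [512, 198, 28, 12, 209], [481, 213, 10, 12, 84], [609, 216, 25, 20, 145], [361, 237, 8, 18, 79], [386, 237, 5, 16, 58], [353, 239, 10, 18, 132], [376, 238, 9, 15, 105], [582, 239, 21, 10, 121], [329, 240, 15, 17, 204], [535, 241, 37, 13, 174], [504, 247, 19, 6, 63], [269, 252, 21, 22, 317], [371, 268, 9, 16, 27], [374, 269, 14, 19, 130], [342, 272, 9, 17, 118], [351, 273, 5, 16, 64], [382, 273, 12, 17, 77], [482, 276, 11, 15, 64], [275, 279, 20, 19, 340]]
[403, 239, 13, 40, 295] [ 531. -284.   30.]
[270, 253, 19, 20, 273] [562.  10.  30.]
[290, 279, 5, 16, 62] [499. -12.  30.]
[275, 280, 14, 18, 236] [499.  10.  30.]
[411, 292, 8, 2, 14] [ 454. -284.   30.]
[393, 296, 31, 9, 195] [ 441. -267.   30.]
[353, 299, 31, 9, 179] [ 443. -179.   30.]
[393, 306, 32, 4, 71] [ 421. -273.   30.]
[[623.70666525  95.58962961  40.        ]
 [428.47794853 105.87625102  40.        ]]
```

```bash
python3 -c "
from bench import *
print(hand_in())"
```

```text
the job is handed in; nothing more can be done
None
```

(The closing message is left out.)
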